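# Drift the bush out of a wheel bearing block

## Robot

A 6-joint arm with a two-finger parallel gripper is mounted at the origin on a cart in front of the work surface, level with it; the furniture and walls round the work are solid. World frame = base frame: x ahead of the robot, y to its left, z up, the work surface at z = 0. Lengths are in mm, angles in rad, forces in N, time in s.
With the tool pointing down it reaches from about 250 to 800 mm from the base axis. Payload 3.9 kg.
Tool frame: the origin (TCP) lies at the very end of the fingers, on their centre line; the grasp point (between the pads) lies 19 mm behind it; z points along the fingers, y is the direction in which the jaws open and shut (so a half turn about z gives the same grasp; the last joint's range is limited). The gripper opens to 85 mm and grips with 20 to 120 N. Pads are 22 mm wide; open, the fingers measure 114 mm over their backs; the gripper's body (76 mm by 85 mm) begins 54 mm behind the grasp point. The pads swing forward as they close: fully open they stand 13 mm farther back than shut.
Start: joints at [-1.13, 0.26, -0.138, 1.173, 0, 1.571], TCP at [223.992, -474.808, 231.304] pointing down, gripper open.
Joint ranges: [-2.78, 2.78], [-0.83, 1.72], [-1.28, 1.37], [-1.9, 2.12], [-1.57, 1.48], [-3.14, 3.14]. Speed limits (rad/s): [2.57, 2.57, 3.14, 3.14, 3.14, 3.14].

## Interface

Orientations are given as a unit quaternion [w, x, y, z].
In Python, from rig import * gives the robot as it stands.
- The arm moves only by the tool apply_moves, never from a script. Its argument "steps" is a list that holds one entry, the list of rows, each a list of 6 numbers: the shift along the tool's x, y, z in units of 40 mm (1.0 is 40 mm), then the turn, a rotation vector about the tool's x, y, z in units of 5 degrees (1.0 is 5 degrees). In form: [[[x, y, z, rx, ry, rz], ...]]. A call has 1 to 8 rows; each row is the pose to reach, as a shift and turn from the pose measured when the call began, along the tool's axes at that moment; what a row does not reach only later rows make up. A row lasts 1/10 s, in which the tool goes at most 50 mm and 8.59 degrees, less where a joint would pass 70% of its speed; a pose out of reach is approached as far as the arm can. A call with a gripper value outside its range is refused whole. "jaw" is the opening, from -1 (shut) to 1 (fully open), set as the call begins (left out, the last holds). The fingers move at their own pace and stop on an object; "newtons" is the grip in N (left out, the last holds). Time passes only in rows, so rows that repeat a pose let the fingers close. It gives the time, the measured TCP pose, the force and the opening at its end, in the units of the state.
- state(): the state, without advancing time (a new reading comes with each control period).
- snapshot(name): name is "scene" or "side" or "wrist"; returns a dict with "pixels" (400x640x3 uint8, red, green, blue), "K" (3x3 intrinsics, pixels), "xyz" and "attitude" of the camera in the world; the wrist camera has in their place "hand_eye" (4x4, takes a point from camera to tool coordinates, whose origin is the TCP and whose axes are the flange's). Camera axes: x right, y up, looking along -z (the intrinsics and any distortion apply to the point x, -y, -z); pixel columns grow to the right and rows downward; lengths in mm; the calibration is good to about 2 mm. A picture is of the moment at which its call begins: read the wrist's pose just before it. There is no depth.
- finish_job(): hands the job in, once; it reports no verdict.
The state is a dict: "time": time; "joint_positions": joint angles; "qd": joint speeds; "effort": joint torques, N m; "position": TCP position; "tool_rot": TCP orientation; "ft_force": force on the tool from outside, world axes, zero at the start; "torque": the same for the moment, N m; "grip_width": finger opening in mm.
Only numpy, scipy, OpenCV 4.12 (cv2) and the standard library are available. Lean on these libraries where they do the work, as an engineer would, in place of code of your own. Each camera call takes 0.05 s, during which the arm holds its last target. There are 200 camera calls.

## Task

Press the old bush out of the kick-wheel bearing block on the stand: take the stout drift (the thicker of the two in the wooden rack), put it down the bore from above and push until its collar sits on the block and the bush has dropped out into the tray below. Leave the drift standing in the bore with the bush lying in the tray, and leave the slim drift in the rack.

Things in the scene. Friction and masses are not known exactly. Their poses are not given: they have to be found in the camera images.
- bearing_stand: Knock-out stand, fixed: dark steel block 100 x 100 x 44 mm, top face 112 mm above the table, on four posts over a square wooden tray 120 mm wide (floor 5 mm, rim 18 mm above the table). A vertical bore 28 mm wide with a 3 mm chamfer goes right through its middle. Origin: centre of the bore's mouth in the top face; z up, x and y along the sides. Low bolt ends stand near its corners.
- bush: Brass bush in the bore: tube 24 mm long, 25 mm outside, 13 mm inside, about 60 g, its upper end about 7 mm below the block's top. Two spring catches hold it; a push of about 7 to 18 N snaps it past them, they rub on it with a few newtons over some 25 mm more, then it drops out below. Origin: its centre; z along its axis.
- drift_stout: Stout wooden drift, 90 g, hanging upright by its collar in either hole of the rack: shank 20 mm thick, 62 mm long below the collar; collar 37 mm wide, 8 mm thick; above it a round handle 30 mm thick, its top 60 mm above the collar's underside. Origin: centre of the collar's underside, 85 mm above the table at the start; z up. Fully home, the collar rests on the block.
- drift_slim: Slim wooden drift in the other hole of the rack, 100 mm away: the same lengths and collar, but the shank is 9 mm and the handle 17 mm in diameter; it is too thin for this bush and stays where it is. Origin: centre of the collar's underside; z up.
Things that resemble listed ones, but are neither listed nor needed, are in the scene too. What is shaped like the drift_stout but green is not meant.

How it is judged (in metres and radians):
On the way, in this order (a step that is already met when the one before it is completed fails the run):
1. the stout drift's tip has entered the bore while the bush is still in it (horizontal distance between drift_stout and bearing_stand below 0.012 m and z of drift_stout in the frame of bearing_stand below 0.061 m and angle between drift_stout's own z axis and vertical below 0.3 rad and z of bush in the frame of bearing_stand above -0.044 m and horizontal distance between bush and bearing_stand below 0.01 m), for 0.05 s.
2. the bush has come out of the block's underside with the stout drift in the bore (z of bush in the frame of bearing_stand below -0.06 m and z of drift_stout in the frame of bearing_stand below 0.05 m and horizontal distance between drift_stout and bearing_stand below 0.012 m), for 0.05 s.
At the end, for the whole second after the job is handed in: The bush lies at rest in the tray under the block (its centre more than 80 mm below the block's top and within 65 mm of the bore's axis); the stout drift stands released in the bore, its collar within 10 mm of the block's top, within 12 mm of the bore's axis and 10 degrees of upright (z of bush in the frame of bearing_stand below -0.08 m and horizontal distance between bush and bearing_stand below 0.065 m and linear speed of each of bush, drift_stout below 0.03 m/s and z of drift_stout in the frame of bearing_stand below 0.01 m and horizontal distance between drift_stout and bearing_stand below 0.012 m and angle between drift_stout's own z axis and vertical below 0.17 rad); the robot touches nothing.
It fails at once if the slim drift is taken or knocked from its place (moved more than 20 mm) (distance of drift_slim from where it was at the start of the episode above 0.02 m).
It also fails if it takes over 40 s, if anything falls off the work surface, if the arm or the gripper's body presses on something with over 40 N, if the wrist force passes 120 N, or if a joint passes its speed limit or range.

## Working session

There is one attempt and no reset: what is moved stays moved. The work goes in short steps, Python scripts to look and compute and a tool call to move; the robot and the scene stay as the last step left them, time stands still between calls to the robot, and variables do not carry over. Pictures are saved under pics/ and viewed, about 8 in all and at most 12, crops included, and the job is handed in when it is done.

Besides the shell and the picture viewer there is one more tool, called after ">>>" by a JSON object that holds its "op" and its "data". apply_moves: Moves the arm, as the interface text tells. Its arguments: {"type":"object","properties":{"steps":{"type":"array","items":{"type":"array","items":{"type":"array","items":{"type":"number"}}}},"jaw":{"type":"number"},"newtons":{"type":"number"}},"required":["steps"]}

```bash
mkdir -p pics; ls
python3 - <<'E'
from rig import *
import cv2,pickle
d={}
for n in("scene","side","wrist"):
    st=state(); s=snapshot(n); d[n]=(st,s); cv2.imwrite(f"pics/{n}0.png",s["pixels"][:,:,::-1])
    print(n,{k:v for k,v in s.items() if k!="pixels"})
print(state())
pickle.dump(d,open("s0.pkl","wb"))
E
```

```text
pics
scene {'K': array([[494.63636385,   0.        , 322.6704927 ],
       [  0.        , 494.63636385, 204.90938515],
       [  0.        ,   0.        ,   1.        ]]), 'xyz': array([-26.04390577, 771.09150282, 638.45966733]), 'attitude': array([-0.28131094, -0.15216829,  0.48263411,  0.8153363 ])}
side {'K': array([[474.56405358,   0.        , 318.52870676],
       [  0.        , 474.56405358, 190.42395674],
       [  0.        ,   0.        ,   1.        ]]), 'xyz': array([439.71012794, 776.40588131, 689.40410393]), 'attitude': array([-0.04136009, -0.01565051,  0.43082806,  0.90134987])}
wrist {'K': array([[306.64095964,   0.        , 323.65401317],
       [  0.        , 306.64095964, 201.52453222],
       [  0.        ,   0.        ,   1.        ]]), 'hand_eye': array([[-1.01921673e-04,  9.46655160e-01,  3.22248349e-01,
         8.35729012e+01],
       [ 9.99999838e-01,  2.77037500e-04, -4.97558241e-04,
         1.41005270e+00],
       [-5.60290953e-04,  3.22248246e-01, -9.46655034e-01,
        -1.42749931e+02],
       [ 0.00000000e+00,  0.00000000e+00,  0.00000000e+00,
         1.00000000e+00]])}
{'time': 0.15, 'joint_positions': array([-1.13000880e+00,  2.60516794e-01, -1.39067137e-01,  1.17269167e+00,
        9.19846848e-06,  1.57081513e+00]), 'qd': array([ 0.00045774, -0.00301593,  0.00434014, -0.00013454,  0.00065999,
       -0.00079155]), 'effort': array([-3.11159574e-04, -4.06005478e+01,  2.54166341e+01,  1.26566397e-02,
       -1.43762225e-05, -9.48582652e-06]), 'position': array([ 223.77434631, -474.34961568,  230.66679761]), 'tool_rot': array([-7.22750544e-04,  9.75813232e-01,  2.18604642e-01, -1.57213793e-04]), 'ft_force': array([-0.12801953, -0.40168533,  0.24470217]), 'torque': array([-0.02074954, -0.02245249,  0.02868831]), 'grip_width': 85.3098618089213}
```

View pics/scene0.png

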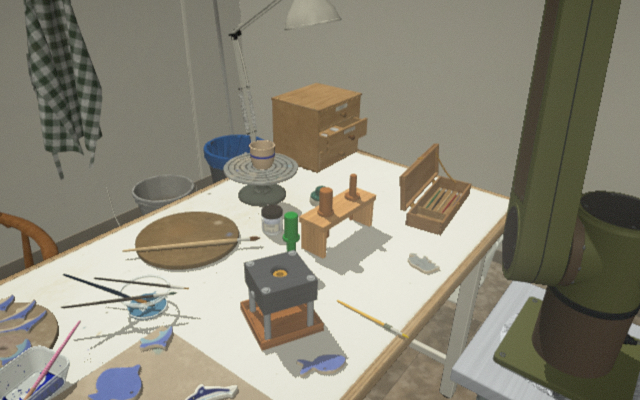

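View pics/side0.png

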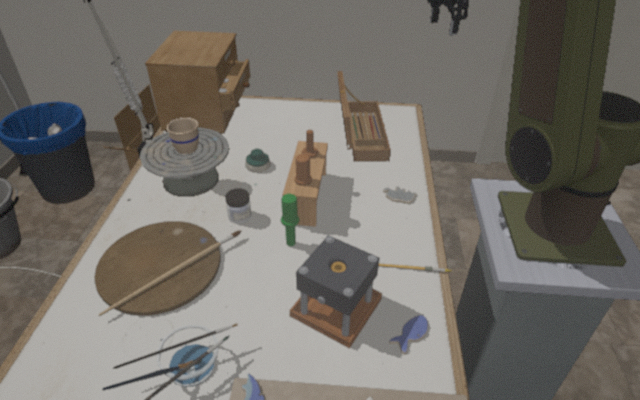

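The scene view shows the stand's bore at about (281,272) and the stout drift's top at (326,190). The slim drift is at (353,177) and the green decoy at (291,225). In the side view the bore is at (339,267), the stout top at (303,155), the slim top at (310,134) and green at (290,205).

```bash
cat > h.py <<'E'
import numpy as np, cv2
from scipy.spatial.transform import Rotation as R
def rot(q): return R.from_quat(np.asarray(q),scalar_first=True).as_matrix()
def cam(s,st=None):
    if "hand_eye" in s:
        T=np.eye(4);T[:3,:3]=rot(st["tool_rot"]);T[:3,3]=st["position"];M=T@s["hand_eye"];return M[:3,:3],M[:3,3]
    return rot(s["attitude"]),np.array(s["xyz"])
def ray(s,uv,st=None):
    Rm,o=cam(s,st);K=s["K"];d=Rm@np.array([(uv[0]-K[0,2])/K[0,0],-(uv[1]-K[1,2])/K[1,1],-1.]);return o,d/np.linalg.norm(d)
def plane(s,uv,z,st=None):
    o,d=ray(s,uv,st);return o+d*(z-o[2])/d[2]
def tri(a,b):
    (o1,d1),(o2,d2)=a,b
    t=np.linalg.lstsq(np.c_[d1,-d2],o2-o1,rcond=None)[0];p,q=o1+t[0]*d1,o2+t[1]*d2
    return (p+q)/2,np.linalg.norm(p-q)
def proj(s,P,st=None):
    Rm,o=cam(s,st);c=Rm.T@(np.array(P)-o);K=s["K"];return K[0,0]*c[0]/-c[2]+K[0,2],K[1,1]*-c[1]/-c[2]+K[1,2]
E
python3 - <<'E'
import pickle
from h import *
d=pickle.load(open("s0.pkl","rb"));sc,sd=d["scene"][1],d["side"][1]
np.set_printoptions(precision=1,suppress=True)
for n,a,b,z in(("bore",(281,272),(339,267),112),("stout",(326,190),(303,154),145),("slim",(353,176),(310,132),145),("green",(291,214),(290,197),122)):
    print(n,plane(sc,a,z),plane(sd,b,z),tri(ray(sc,a),ray(sd,b)))
print(cam(d["wrist"][1],d["wrist"][0]))
def crop(s,u,v,w,h,k): 
    return cv2.resize(s["pixels"][v:v+h,u:u+w,::-1],None,fx=k,fy=k,interpolation=cv2.INTER_CUBIC)
A=crop(sc,235,165,150,150,4);A=A[:600]; B=crop(sd,270,120,50,150,4)
cv2.imwrite("pics/c1.png",np.hstack([crop(sc,235,165,150,180,3),crop(sd,265,120,116,180,3)]))
E
```

```text
bore [445.2 252.2 112. ] [448.2 256.7 112. ] (array([448.1, 250.5, 107.7]), np.float64(3.520708682978909))
stout [534.1   4.4 145. ] [536.5  -8.9 145. ] (array([536. ,  -0.7, 146.2]), np.float64(7.451740604091675))
slim [528.3 -90.9 145. ] [531.  -93.1 145. ] (array([531.3, -95.8, 142.7]), np.float64(1.0003991936678625))
green [551.2 101.  122. ] [548.7 100.9 122. ] (array([548.2, 104.4, 124.8]), np.float64(0.25553264680255683))
(array([[ 0.4,  0.9,  0.3],
       [-0.9,  0.4,  0.1],
       [-0. , -0.3,  0.9]]), array([ 300. , -440.1,  373.3]))
```

View pics/c1.png

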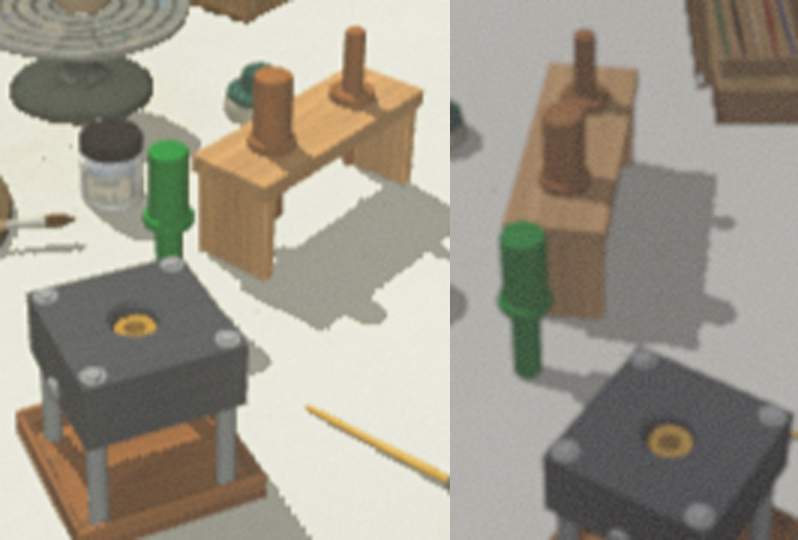

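The crop confirms the layout: the stout drift's top is at scene (326,189) and the bore mouth at scene (279,272). The green decoy stands between the rack and the stand. I'll move above the rack for a wrist look.

>>> {"op": "apply_moves", "data": {"steps": [[[12.1,-7.4,-0.5,0,0,0],[12.1,-7.4,-0.5,0,0,0],[12.1,-7.4,-0.5,0,0,0],[12.1,-7.4,-0.5,0,0,0],[12.1,-7.4,-0.5,0,0,0],[12.1,-7.4,-0.5,0,0,0],[12.1,-7.4,-0.5,0,0,0],[12.1,-7.4,-0.5,0,0,0]]]}}

```text
time: 0.95
position: [443.8, -138.6, 245.3]
tool_rot: [-0.001, 0.976, 0.219, -0.0]
ft_force: [0.7, -0.6, -0.1]
grip_width: 85.4
```

>>> {"op": "apply_moves", "data": {"steps": [[[3.56,-2.15,0,0,0,0],[3.56,-2.15,0,0,0,0],[3.56,-2.15,0,0,0,0],[3.56,-2.15,0,0,0,0],[3.56,-2.15,0,0,0,0],[3.56,-2.15,0,0,0,0]]]}}

```text
time: 1.55
position: [535.1, -0.5, 244.9]
tool_rot: [-0.0, 0.976, 0.219, -0.001]
ft_force: [0.1, -1.3, 0.6]
grip_width: 85.4
```

```bash
cat > look.py <<'E'
from rig import *
import sys,pickle,cv2
n,name=sys.argv[1:3]
st=state();s=snapshot(n);pickle.dump((st,s),open(name+".pkl","wb"));cv2.imwrite(f"pics/{name}.png",s["pixels"][:,:,::-1])
print(st["time"],st["position"],st["tool_rot"],st["grip_width"],st["ft_force"])
E
python3 look.py wrist w1
```

```text
1.55 [ 5.35119560e+02 -4.55671917e-01  2.44916461e+02] [-4.64471010e-04  9.75773364e-01  2.18780449e-01 -1.11455966e-03] 85.39351738982207 [ 0.0711841  -1.28775713  0.63279427]
```

View pics/w1.png

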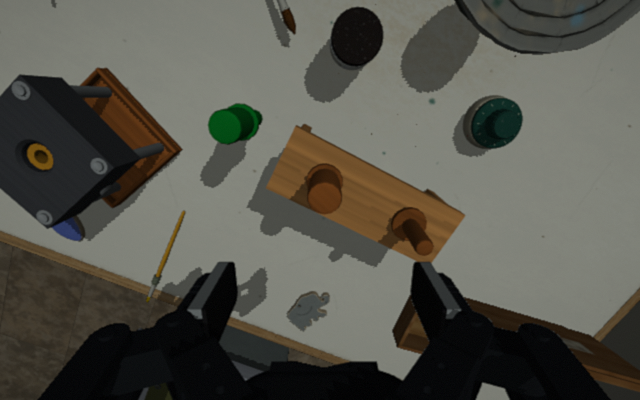

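The wrist view shows the stout handle's top face at about (325,195) and the slim drift's top at (422,243). The bore, with its brass bush, is at about (39,156). I'll refine the handle by mask and ray.

Run:
```python
import pickle
from h import *
np.set_printoptions(precision=1,suppress=True)
st,s=pickle.load(open("w1.pkl","rb"));im=s["pixels"]
hsv=cv2.cvtColor(im,cv2.COLOR_RGB2HSV)
for p in((325,198),(325,178),(311,178),(285,180),(420,243),(39,156)): print(p,hsv[p[1],p[0]],im[p[1],p[0]])
print("top",plane(s,(325,196),145,st),"bore",plane(s,(38,155),110,st),"slim",plane(s,(424,246),145,st))
cv2.imwrite("pics/w1c.png",np.hstack([cv2.resize(im[150:230,280:360,::-1],None,fx=5,fy=5,interpolation=cv2.INTER_CUBIC),cv2.resize(im[115:195,0:80,::-1],None,fx=5,fy=5,interpolation=cv2.INTER_CUBIC)]))
```

```text
(325, 198) [ 13 193  94] [94 54 23]
(325, 178) [ 14 198  54] [54 31 12]
(311, 178) [ 13 210  34] [34 18  6]
(285, 180) [ 17 160 110] [110  79  41]
(420, 243) [ 13 195  81] [81 46 19]
(39, 156) [ 19 217  53] [53 37  8]
top [541.3  -0.3 145. ] bore [455.  247.7 110. ] slim [536.7 -98.8 145. ]
```

View pics/w1c.png

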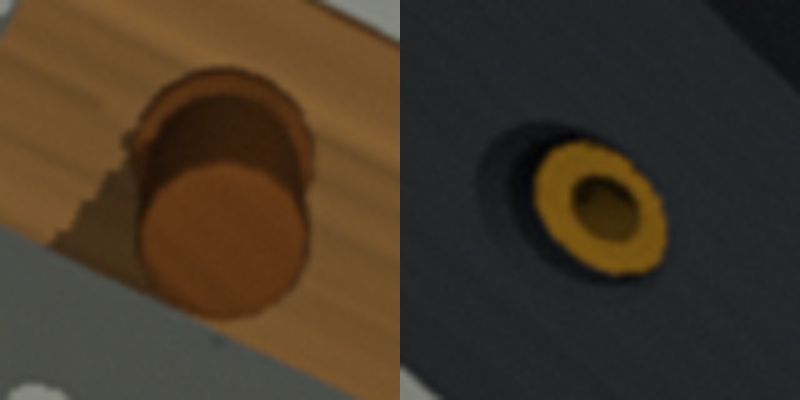

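>>> {"op": "apply_moves", "data": {"steps": [[[0.1,0.06,0.5,0,0,0],[0.1,0.06,1.1,0,0,0],[0.1,0.06,1.7,0,0,0],[0.1,0.06,2.3,0,0,0],[0.1,0.06,2.9,0,0,0],[0.1,0.06,3.5,0,0,0],[0.1,0.06,3.5,0,0,0],[0.1,0.06,3.5,0,0,0]]]}}

```text
time: 2.4
position: [538.4, -2.7, 105.4]
tool_rot: [-0.0, 0.976, 0.217, -0.002]
ft_force: [1.1, 0.3, 0.7]
grip_width: 85.5
```

>>> {"op": "apply_moves", "data": {"steps": [[[0,0,0,0,0,0],[0,0,0,0,0,0],[0,0,0,0,0,0],[0,0,0,0,0,0],[0,0,0,0,0,0],[0,0,0,0,0,0],[0,0,0,0,0,0],[0,0,0,0,0,0]]], "jaw": -1, "newtons": 70}}

```text
time: 3.2
position: [538.8, -2.2, 106.4]
tool_rot: [-0.001, 0.976, 0.217, -0.001]
ft_force: [-1.5, 0.8, 6.0]
grip_width: 28.7
```

>>> {"op": "apply_moves", "data": {"steps": [[[0,0,-0.3,0,0,0],[0,0,-0.8,0,0,0],[0,0,-1.4,0,0,0],[0,0,-2.0,0,0,0],[0,0,-2.6,0,0,0],[0,0,-3.2,0,0,0],[0,0,-3.2,0,0,0],[0,0,-3.2,0,0,0]]]}}

```text
time: 4.0
position: [539.2, -2.3, 234.2]
tool_rot: [-0.001, 0.976, 0.217, -0.001]
ft_force: [-0.5, 0.5, -2.1]
grip_width: 28.8
```

```bash
python3 look.py wrist w2
python3 - <<'E'
import pickle
from h import *
np.set_printoptions(precision=1,suppress=True)
st,s=pickle.load(open("w1.pkl","rb"))
print("top",plane(s,(324.7,198),145,st),"bore",plane(s,(34.4,155.2),112,st))
d=pickle.load(open("s0.pkl","rb"));print("bore",plane(d["scene"][1],(279.2,271.7),112),plane(d["side"][1],(338,266.5),112))
E
```

```text
4.0 [539.16402786  -2.33358247 234.16679531] [-5.24993079e-04  9.76062705e-01  2.17487778e-01 -6.22187796e-04] 28.755181850230485 [-0.48314377  0.48406359 -2.14189442]
top [539.6  -0.9 145. ] bore [454.5 249.  112. ]
bore [448.2 253.5 112. ] [449.8 255.7 112. ]
```

View pics/w2.png

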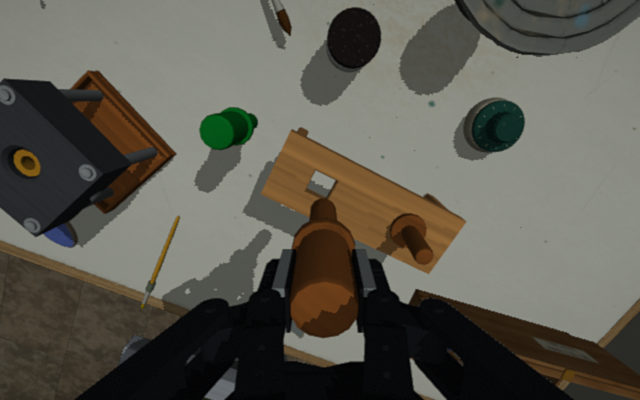

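The drift is held and clear of the rack, with its tip at (322,203). The slim drift is still in its hole. I'll move short of the bore for a closer look.

>>> {"op": "apply_moves", "data": {"steps": [[[0,-0.6,0,0,0,0],[0,-1.6,0,0,0,0],[-0.1,-2.7,0,0,0,0],[-0.2,-3.8,0,0,0,0],[-0.3,-4.9,0,0,0,0],[-0.3,-5.9,0,0,0,0],[-0.3,-6.6,0,0,0,0],[-0.3,-6.6,0,0,0,0]]]}}

```text
time: 4.85
position: [421.9, 216.8, 232.6]
tool_rot: [-0.008, 0.973, 0.23, -0.005]
ft_force: [-0.3, 0.3, -0.6]
grip_width: 28.8
```

>>> {"op": "apply_moves", "data": {"steps": [[[0,0,0,0,0,0],[0,0,0,0,0,0]]]}}

```text
time: 5.05
position: [422.1, 215.7, 231.9]
tool_rot: [-0.007, 0.973, 0.229, -0.005]
ft_force: [-0.3, -0.2, -1.1]
grip_width: 28.5
```

```bash
python3 look.py wrist w3
python3 - <<'E'
import cv2
im=cv2.imread("pics/w3.png");cv2.imwrite("pics/w3c.png",cv2.resize(im[60:360,210:470],None,fx=2,fy=2,interpolation=cv2.INTER_CUBIC))
E
```

```text
5.05 [422.06061799 215.67133697 231.86232296] [-0.007171    0.97339771  0.22894917 -0.0052671 ] 28.533905427411575 [-0.30450617 -0.21473444 -1.11048296]
```

View pics/w3c.png

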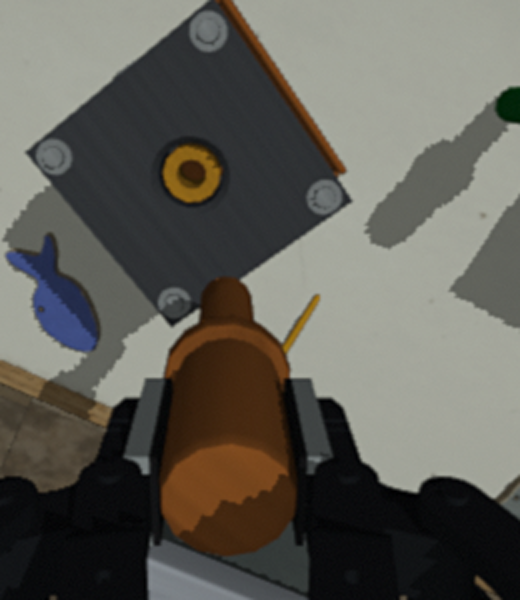

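The crop shows the bore mouth at full-image (306.5,146) and the tip centre near (323,211).

```bash
cat > m.py <<'E'
import pickle,sys
from h import *
np.set_printoptions(precision=2,suppress=True)
def rep(f,bore,tip,dz=-83.4,zb=112):
    st,s=pickle.load(open(f,"rb"));Rm=rot(st["tool_rot"])
    b=plane(s,bore,zb,st);t=plane(s,tip,st["position"][2]+dz,st);P=st["position"]
    print("bore",b,"tip",t,"tip in tool",Rm.T@(t-P));v=b-t
    print("world b-t",v,"tool units",Rm.T@np.array([v[0],v[1],0])/40)
    print("axis z tool",Rm[:,2],"fix to vertical, tool rotvec/5deg",Rm.T@np.cross(Rm[:,2],[0,0,-1])/np.radians(5))
    print(st["joint_positions"])
E
python3 -c "
from m import *
rep('w3.pkl',(306.5,146),(323,211))"
```

```text
bore [454.13 248.41 112.  ] tip [420.19 215.12 148.46] tip in tool [-1.34  1.02 83.41]
world b-t [ 33.94  33.29 -36.46] tool units [ 1.13 -0.37 -0.  ]
axis z tool [-0.01  0.01 -1.  ] fix to vertical, tool rotvec/5deg [-0.19  0.08  0.  ]
[ 0.46  0.18 -0.25  1.15  0.02  3.14]
```

Joint 6 is at its limit, so I'll turn the tool back about z and level the tilt.

>>> {"op": "apply_moves", "data": {"steps": [[[0,0,0,0,0,-1.2],[0,0,0,-0.1,0,-2.6],[0.1,0,0,-0.2,0.1,-4],[0.2,0,0,-0.2,0.1,-5.3],[0.2,0,0,-0.2,0.1,-6],[0.2,0,0,-0.2,0.1,-6],[0.2,0,0,-0.2,0.1,-6],[0.2,0,0,-0.2,0.1,-6]]]}}

```text
time: 5.9
position: [429.6, 218.7, 232.0]
tool_rot: [-0.001, 0.882, 0.472, 0.003]
ft_force: [-0.2, -0.7, -0.3]
grip_width: 28.2
```

```bash
python3 look.py wrist w4
python3 - <<'E'
import cv2,numpy as np
im=cv2.imread("pics/w4.png");cv2.imwrite("pics/w4c.png",cv2.resize(im[60:360,210:470],None,fx=2,fy=2,interpolation=cv2.INTER_CUBIC))
from m import *
rep('w4.pkl',(306.5,146),(323,211))
E
```

```text
5.9 [429.59603777 218.74300499 231.97064226] [-8.66652496e-04  8.81518509e-01  4.72138414e-01  3.11205990e-03] 28.19625938927086 [-0.24399232 -0.67681962 -0.28736943]
bore [443.26 262.48 112.  ] tip [429.66 216.73 148.57] tip in tool [-2.17  1.05 83.39]
world b-t [ 13.6   45.75 -36.57] tool units [ 1.14 -0.35  0.01]
axis z tool [ 0.  0. -1.] fix to vertical, tool rotvec/5deg [ 0.02 -0.07  0.  ]
[ 0.47  0.18 -0.24  1.14  0.    2.63]
```

View pics/w4c.png

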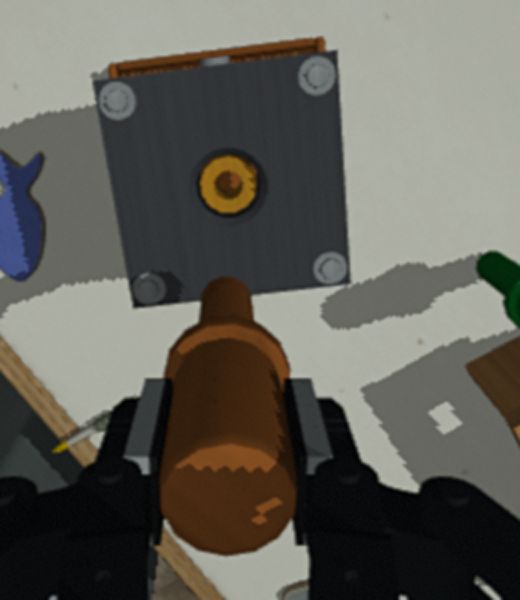

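Now square to the block: the bore mouth is at full-image (325.5,151.5) and the tip at (323,211).

```bash
python3 -c "
from m import *
rep('w4.pkl',(325.5,151.5),(323,211))"
```

```text
bore [454.16 249.58 112.  ] tip [429.66 216.73 148.57] tip in tool [-2.17  1.05 83.39]
world b-t [ 24.5   32.85 -36.57] tool units [1.02 0.05 0.01]
axis z tool [ 0.  0. -1.] fix to vertical, tool rotvec/5deg [ 0.02 -0.07  0.  ]
[ 0.47  0.18 -0.24  1.14  0.    2.63]
```

>>> {"op": "apply_moves", "data": {"steps": [[[0.3,0.02,0,0,0,0],[0.7,0.05,0,0,0,0],[0.99,0.05,0,0,-0.07,0],[0.99,0.05,0.1,0,-0.07,0],[0.99,0.05,0.3,0,-0.07,0],[0.99,0.05,0.5,0,-0.07,0],[0.99,0.05,0.7,0,-0.07,0],[0.99,0.05,0.7,0,-0.07,0]]]}}

```text
time: 6.75
position: [451.9, 250.0, 202.6]
tool_rot: [0.001, 0.881, 0.472, -0.001]
ft_force: [-0.5, 0.1, -0.9]
grip_width: 28.6
```

```bash
python3 look.py wrist w5
python3 - <<'E'
import cv2,numpy as np
im=cv2.imread("pics/w5.png");cv2.imwrite("pics/w5c.png",cv2.resize(im[120:280,220:420],None,fx=3.5,fy=3.5,interpolation=cv2.INTER_CUBIC))
E
```

```text
6.75 [451.94314306 249.9633833  202.6115839 ] [ 5.99653900e-04  8.81479104e-01  4.72221186e-01 -1.17511804e-03] 28.628243380263417 [-0.45356795  0.0516327  -0.91351987]
```

View pics/w5c.png

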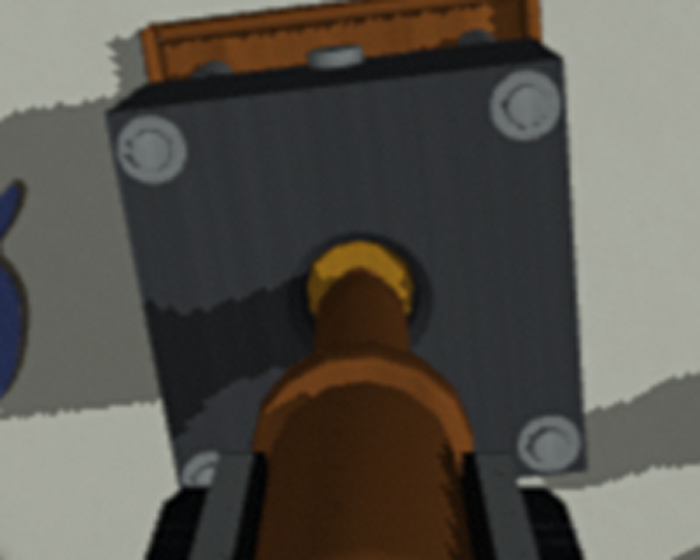

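The tip and the bore line up sideways: both are at about full-image column 323, with the tip row near 209 and the bore row near 206.

```bash
python3 -c "
from m import *
rep('w5.pkl',(323.3,205.7),(323.4,209.4))"
```

```text
bore [452.71 248.8  112.  ] tip [452.5  248.34 119.21] tip in tool [-0.83  1.37 83.4 ]
world b-t [ 0.21  0.46 -7.21] tool units [ 0.01 -0.   -0.  ]
axis z tool [-0. -0. -1.] fix to vertical, tool rotvec/5deg [-0.    0.03  0.  ]
[ 0.51  0.26 -0.21  1.1  -0.    2.66]
```

>>> {"op": "apply_moves", "data": {"steps": [[[0.01,0,0.1,0,0,0],[0.01,0,0.2,0,0,0],[0.01,0,0.3,0,0,0],[0.01,0,0.32,0,0,0],[0.01,0,0.32,0,0,0],[0.01,0,0.32,0,0,0]]], "newtons": 90}}

```text
time: 7.4
position: [452.7, 250.5, 190.6]
tool_rot: [0.001, 0.881, 0.472, -0.001]
ft_force: [-0.4, 0.1, -1.0]
grip_width: 28.4
```

>>> {"op": "apply_moves", "data": {"steps": [[[0,0,0.05,0,0,0],[0,0,0.1,0,0,0],[0,0,0.15,0,0,0],[0,0,0.2,0,0,0],[0,0,0.25,0,0,0],[0,0,0.3,0,0,0],[0,0,0.35,0,0,0],[0,0,0.4,0,0,0]]]}}

```text
time: 8.2
position: [453.8, 251.1, 176.0]
tool_rot: [0.001, 0.881, 0.472, 0.001]
ft_force: [-0.6, 0.0, 4.3]
grip_width: 28.5
```

>>> {"op": "apply_moves", "data": {"steps": [[[0,0,0.1,0,0,0],[0,0,0.2,0,0,0],[0,0,0.3,0,0,0],[0,0,0.4,0,0,0],[0,0,0.5,0,0,0],[0,0,0.6,0,0,0],[0,0,0.7,0,0,0],[0,0,0.8,0,0,0]]]}}

```text
time: 9.0
position: [453.1, 250.4, 143.2]
tool_rot: [0.001, 0.881, 0.472, 0.0]
ft_force: [-1.5, -3.0, 1.1]
grip_width: 28.4
```

>>> {"op": "apply_moves", "data": {"steps": [[[0,0,0.06,0,0,0],[0,0,0.12,0,0,0],[0,0,0.18,0,0,0],[0,0,0.22,0,0,0],[0,0,0.22,0,0,0]]]}}

```text
time: 9.5
position: [452.9, 250.2, 133.9]
tool_rot: [0.001, 0.882, 0.472, -0.0]
ft_force: [-1.1, -2.6, -2.8]
grip_width: 28.4
```

>>> {"op": "apply_moves", "data": {"steps": [[[0,0,0.03,0,0,0],[0,0,0.06,0,0,0],[0,0,0.09,0,0,0],[0,0,0.09,0,0,0]]]}}

```text
time: 9.9
position: [453.0, 250.3, 133.3]
tool_rot: [0.001, 0.881, 0.472, 0.001]
ft_force: [-6.6, -5.3, 19.3]
grip_width: 28.4
```

```bash
python3 look.py scene s6; python3 look.py side d6
python3 - <<'E'
import cv2,numpy as np
a=cv2.imread("pics/s6.png")[215:345,225:345];b=cv2.imread("pics/d6.png")[210:340,275:395]
cv2.imwrite("pics/c6.png",cv2.resize(np.hstack([a,b]),None,fx=3.3,fy=3.3,interpolation=cv2.INTER_CUBIC))
E
```

```text
9.9 [453.00358182 250.33669016 133.2626347 ] [9.74905553e-04 8.81486116e-01 4.72208115e-01 8.79018660e-04] 28.41871559899713 [-6.59767629 -5.34477435 19.32171941]
9.95 [452.99860845 250.37079348 133.31329518] [0.00096316 0.88147725 0.4722246  0.00092618] 28.43564175507161 [-7.07300996 -5.63933431 19.23381832]
```

View pics/c6.png

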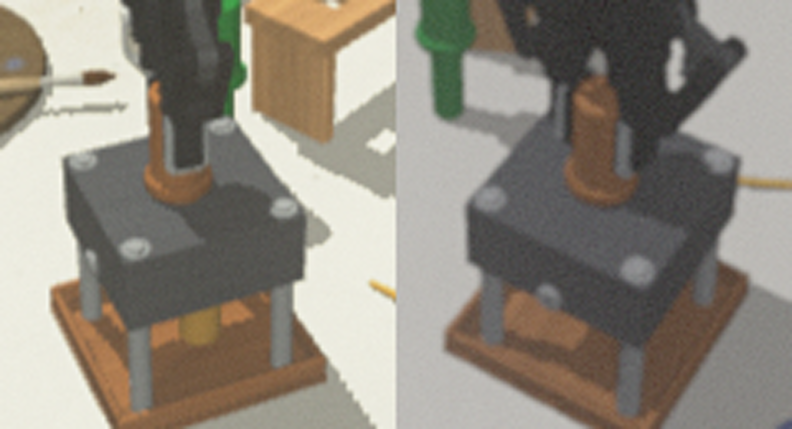

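The collar sits on the block. The brass bush shows beneath it at scene (286,313), so I'll release and retreat, then check it against the tray floor.

>>> {"op": "apply_moves", "data": {"steps": [[[0,0,-0.03,0,0,0],[0,0,-0.03,0,0,0]]]}}

```text
time: 10.2
position: [453.2, 250.5, 135.1]
tool_rot: [0.001, 0.881, 0.472, 0.001]
ft_force: [-2.0, -2.8, 0.3]
grip_width: 27.8
```

>>> {"op": "apply_moves", "data": {"steps": [[[0,0,0,0,0,0],[0,0,0,0,0,0],[0,0,0,0,0,0],[0,0,0,0,0,0],[0,0,0,0,0,0],[0,0,0,0,0,0],[0,0,0,0,0,0],[0,0,0,0,0,0]]], "jaw": 1}}

```text
time: 11.0
position: [453.2, 250.5, 135.1]
tool_rot: [0.001, 0.881, 0.472, 0.001]
ft_force: [0.4, -0.3, -0.8]
grip_width: 85.2
```

>>> {"op": "apply_moves", "data": {"steps": [[[0,0,-0.3,0,0,0],[0,0,-0.8,0,0,0],[0,0,-1.4,0,0,0],[0,0,-2.0,0,0,0],[0,0,-2.6,0,0,0],[0,0,-3.2,0,0,0],[0,0,-3.2,0,0,0],[0,0,-3.2,0,0,0]]]}}

```text
time: 11.8
position: [453.1, 250.8, 264.0]
tool_rot: [0.001, 0.881, 0.472, 0.002]
ft_force: [0.1, 0.8, -0.2]
grip_width: 85.2
```

```bash
python3 look.py scene s7; python3 look.py side d7
python3 - <<'E'
import cv2,numpy as np,pickle
from h import *
a=cv2.imread("pics/s7.png")[165:345,225:365];b=cv2.imread("pics/d7.png")[120:300,265:405]
cv2.imwrite("pics/c7.png",cv2.resize(np.hstack([a,b]),None,fx=2.8,fy=2.8,interpolation=cv2.INTER_CUBIC))
s=pickle.load(open("s7.pkl","rb"))[1]
for z in(5,29,38,50):print(z,proj(s,[449,254,z]))
hsv=cv2.cvtColor(s["pixels"],cv2.COLOR_RGB2HSV);m=cv2.inRange(hsv,(18,140,60),(30,255,255))[300:345,260:310]
y,x=np.nonzero(m);print(len(x),x.min()+260,x.max()+260,y.min()+300,y.max()+300) if len(x) else print("none")
E
```

```text
11.8 [453.14067334 250.76630313 264.04844641] [8.81393719e-04 8.81481249e-01 4.72211648e-01 2.48800765e-03] 85.15515841958619 [ 0.10225855  0.83247747 -0.21802023]
11.85 [452.55488938 250.42873209 263.01928963] [0.00090087 0.88147199 0.47223334 0.00140843] 85.08815075632599 [ 0.88131294 -0.56563545 -0.43401244]
5 (np.float64(279.8457527785136), np.float64(318.14453721495954))
29 (np.float64(279.59925200792514), np.float64(308.183271132587))
38 (np.float64(279.5051653495975), np.float64(304.3811644042182))
50 (np.float64(279.3782831786987), np.float64(299.2537684029201))
35 281 289 310 318
```

View pics/c7.png

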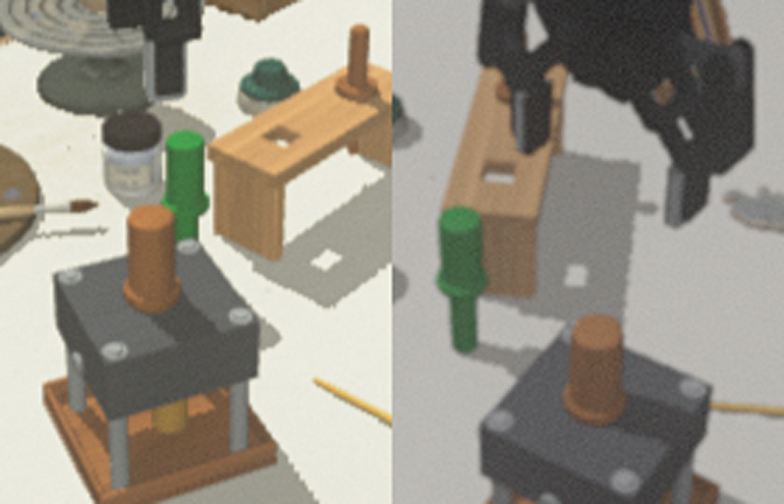

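The stout drift stands upright with its collar on the block, and the gripper is clear. The bush's lower edge (scene row 318) matches the tray floor under the bore, and the slim drift is still in the rack.

```bash
python3 -c "
from rig import *
print(state()['time'],state()['ft_force'],finish_job())"
```

```text
the job is handed in; nothing more can be done
11.9 [ 1.1259133  -0.88627342 -0.16326551] None
```

I took the stout drift from the rack, lowered it into the bore and pushed the bush out into the tray. I then let go, backed the gripper about 130 mm straight up and handed the job in at 11.9 s; no verdict is reported.

**Last checks:**
- **Drift:** in both outside views it stands upright with its collar on the block. Wrist force rose to about 19 N as the collar seated, and I eased that off before opening the jaws.
- **Bush:** the scene camera shows it in the tray under the bore. Its lower edge is at image row 318, and the tray floor below the bore should appear at about 318. I saw it clearly in that one view only.
- **Slim drift:** still in its hole in the rack.
- **Robot:** clear of everything, with force readings back near zero.

**What disagreed or went wrong:**
- The wrist and fixed cameras placed things about 5 mm apart, more than the stated 2 mm. I used the wrist view to line the drift up with the bore.
- Joint 6 reached its range limit on the way to the stand. That tilted the tool by about 1°, so I turned it back 30° and levelled it before inserting.
- I never saw a clear 7–18 N peak as the bush snapped past the catches. Force was only read at the end of each call, and the highest reading during the push itself was about 4 N.

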